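# Slide a worn shoe heel through the scrap cabinet's flap

## Task

Clear the worn shoe heel off the bench: slide it along the bench top with the fingertips into the mouth of the scrap cabinet, so that it pushes the hanging flap open, and keep pushing until it drops down inside. Then draw the fingers back out so that the flap swings shut behind it. Push steadily without flicking it, never pick the heel up, and leave the shoe last, the outsole and the tin where they are.

Things in the scene. Friction and masses are not known exactly. Their poses are not given: they have to be found in the camera images.
- heel: The worn heel, a loose D-shaped block of stacked brown leather on black rubber, 62 mm wide (its x), 65 mm long (its y), 32 mm high, about 0.12 kg. Its -y end is a flat face, its +y end a half circle of 31 mm radius. It starts standing on its tread, round end within about 30 degrees of the cabinet's +y. Origin: middle of its underside, 32.5 mm from either end; z up.
- cabinet: Fixed scrap cabinet of grey sheet steel at the left (+y) end of the bench; its hood, with a clear window on top, rises 74 mm above the bench. Never turned: y points into the mouth, x along the bench end. The mouth is 160 mm wide, 64 mm high under a lintel 14 mm deep. Origin: middle of the mouth's width, at bench height and edge, in the plane of the hood's front.
- sill_end (a point): Inner end of the level sill inside the mouth, 40 mm behind the hood's front, 1 mm below the bench top, at mid-width. Past it is a drop of 0.12 m: the heel tips over and falls by itself once its middle is some 2 to 10 mm past this edge, its flat face then being 10 to 18 mm inside the mouth, so the fingertips must follow it a little way in under the flap.
- wing_left (a point): Top of the free end of the fixed guide wing on the mouth's -x side. Two such sheet-metal wings, 31 mm high and 3 mm thick, stand on the bench and flare from the mouth's sides (80 mm off its middle) to this end, 116 mm off the middle and 70 mm before the mouth.
- wing_right (a point): The same point of the other guide wing, on the mouth's +x side.
- flap (a joint): Angle of the white plastic flap that hangs in the mouth from a hinge rod along its top edge (rod 64 mm above the bench, 5 mm behind the hood's front): 0 rad hanging shut, growing as it swings inwards (away from the bench) and up, 1.35 at its stop. It opens inwards only, to a push under 1 N, and falls shut by its own weight (about 0.02 kg). It is 152 mm wide; its lower edge hangs 5 mm above the bench.
- last: Bystander: a teal plastic shoe last (foot form), 258 mm long, 86 mm wide, 105 mm high, standing on its sole; origin: the middle of its underside, x towards the toe.
- outsole: Bystander: a flat leather outsole in the shape of a footprint, 270 mm long, 85 mm wide, 6 mm thick, lying on the bench; origin: middle of its underside, x towards the toe.
- tin: Bystander: a round aluminium tack tin with a lid, 88 mm across and 42 mm high; origin: the middle of its underside.

How it is judged:
By the outcome, as a careful person would: the job done as asked, in the order asked, and still so for the second after the job is handed in, with the robot touching nothing.
It also fails if it takes over 58 s, if anything falls off the work surface, if the arm or the gripper's body presses on something with over 40 N, if the wrist force passes 120 N, or if a joint passes its speed limit or range.

## Robot

A 6-joint arm with a two-finger parallel gripper is mounted at the origin on the work surface. World frame = base frame: x ahead of the robot, y to its left, z up, the work surface at z = 0. Lengths are in m, angles in rad, forces in N, time in s.
With the tool pointing down it reaches from about 0.4 to 0.825 m from the base axis. Payload 7 kg.
Tool frame: the origin (TCP) lies at the very end of the fingers, on their centre line; the grasp point (between the pads) lies 19 mm behind it; z points along the fingers, x is the direction in which the jaws open and shut, and the axes are right-handed (so a half turn about z gives the same grasp; the last joint's range is limited). The gripper opens to 88 mm and grips with 3 to 60 N. Pads are 19 mm wide; open, the fingers measure 130 mm over their backs; the gripper's body (78 mm by 193 mm) begins 47 mm behind the grasp point.
Start: joints at [1.5, 0.359, 0.012, 0, -1.224, -0.288], TCP at [0.237, 0.632, 0.227] pointing down, gripper open.
Joint ranges: [-3.07, 3.07], [-1.43, 2.12], [-1.02, 1.25], [-3.03, 1.67], [-3.05, -0], [-3.03, 3.03]. Speed limits (rad/s): [2.39, 2.39, 3.01, 3.14, 3.14, 3.14].

## Interface

Orientations are given as [roll, pitch, yaw] about the fixed x, y, z axes, in that order (R = Rz(yaw) Ry(pitch) Rx(roll)).
In Python, from station import telemetry, grab_frame, arm, regions_of, pinpoint gives the robot as it stands. The module is installed in compiled form; this text tells all that it offers.
- The arm moves only by the shell command python3 -m inch 'ROWS' [FORCE]. ROWS is text: rows parted by semicolons, each of 7 numbers parted by spaces: the opening, from 0 (shut) to 1 (fully open), then the shift along the world's x, y, z in cm, then the turn, a rotation vector about the world's x, y, z in degrees. A call has 1 to 12 rows; each row is the pose to reach, as a shift and turn from the pose measured when the call began; what a row does not reach only later rows make up. A row lasts 1/8 s, in which the tool goes at most 62.5 mm and 10.7 degrees, less where a joint would pass 70% of its speed; a pose out of reach is approached as far as the arm can. A call with a gripper value outside its range is refused whole. The fingers move at their own pace and stop on an object; FORCE is the grip in N (left out, the last holds). Time passes only in rows, so rows that repeat a pose let the fingers close. It gives the time, the measured TCP pose, the force and the opening at its end, in the units of the state.
- telemetry.get_state(): the state, without advancing time (a new reading comes with each control period).
- grab_frame(name): name is "scene" or "top" or "wrist"; returns a dict with "pixels" (400x640x3 uint8, red, green, blue), "fx", "fy", "cx", "cy" (pixels), "R" (3x3) and "t" (3): a world point X has camera coordinates R X + t. Camera axes: x right, y down, z forward; pixel columns grow to the right and rows downward; lengths in m; the calibration is good to about 2 mm. A picture is of the moment at which its call begins. There is no depth.
- arm.job_done(): hands the job in, once; it reports no verdict.
Trained networks look in the newest picture that a camera, given by its name, has taken for a name from the list of things; names that differ only in an ending like _2 or _b are one class to them, and where a whole thing is asked for, a point or a joint stands for the part that bears it (a point fixed in the world has none). Each returns a list of dicts, best first, with "p" (0 to 1); they miss things now and then, are a little off and sometimes report something else, mostly with a low value. They report only what shows in the picture. A call takes as long as a camera call.
- regions_of(camera, name): "pixels" (400x640 bool, what is visible of it) and "bbox" ([left, top, right, bottom] in pixels, round what is visible of it).
- pinpoint(camera, name): "location" ([column, row] in pixels: a listed point, or the origin of a listed thing).
The state is a dict: "t": time; "q": joint angles; "qd": joint speeds; "joint_efforts": joint torques, N m; "eef_pos": TCP position; "ee_rot": TCP orientation; "force": force on the tool from outside, world axes, zero at the start; "moment": the same for the moment, N m; "width": finger opening in m.
Only numpy, scipy, OpenCV 4.12 (cv2) and the standard library are available. Lean on these libraries where they do the work, as an engineer would, in place of code of your own. Each camera call takes 0.05 s, during which the arm holds its last target. There are 200 camera calls.

## Working session

There is one attempt and no reset: what is moved stays moved. The work goes in short steps, Python scripts to look and compute and a shell command to move; the robot and the scene stay as the last step left them, time stands still between calls to the robot, and variables do not carry over. Pictures are saved under pics/ and viewed, about 8 in all and at most 12, crops included, and the job is handed in when it is done.

```bash
mkdir -p pics; cat > h.py <<'E'
import numpy as np, cv2
from station import telemetry, grab_frame, arm, regions_of, pinpoint
def ray(f,uv,z):
    R=np.array(f["R"]);t=np.array(f["t"])
    d=R.T@np.array([(uv[0]-f["cx"])/f["fx"],(uv[1]-f["cy"])/f["fy"],1]);c=-R.T@t
    return c+d*(z-c[2])/d[2]
def proj(f,X):
    p=np.array(f["R"])@np.array(X)+np.array(f["t"]);return [f["fx"]*p[0]/p[2]+f["cx"],f["fy"]*p[1]/p[2]+f["cy"]]
def save(f,n): cv2.imwrite("pics/"+n+".png",f["pixels"][:,:,::-1])
E
python3 - <<'E'
from h import *
np.set_printoptions(precision=3,suppress=True)
s=telemetry.get_state();print(s["t"],s["eef_pos"],s["ee_rot"],s["width"])
for c in ["top","scene"]:
    f=grab_frame(c);save(f,c+"0")
    print(c,"cam",-np.array(f["R"]).T@np.array(f["t"]))
    for n,z in [("heel",0),("cabinet",0),("sill_end",-.001),("wing_left",.031),("wing_right",.031),("last",0),("outsole",0),("tin",0)]:
        r=pinpoint(c,n)
        for k in r[:2]: print(n,round(k["p"],2),np.array(k["location"]),ray(f,k["location"],z))
E
```

```text
0.0 [0.237 0.632 0.226] [-3.141 -0.002 -1.93 ] 0.08772947199567539
top cam [0.458 0.006 1.199]
heel 0.7 [278.6 218.2] [0.584 0.088 0.   ]
cabinet 0.65 [227.4 262.9] [0.463 0.226 0.   ]
cabinet 0.62 [202.1 220.8] [0.579 0.297 0.   ]
sill_end 0.59 [188.2 221.9] [ 0.576  0.336 -0.001]
wing_left 0.57 [227.5 263.5] [0.462 0.22  0.031]
wing_right 0.67 [223.3 179.9] [0.686 0.235 0.031]
last 0.8 [407.6 182.6] [ 0.682 -0.273  0.   ]
last 0.56 [188.2 221.6] [0.577 0.335 0.   ]
outsole 0.78 [427.3 261.1] [ 0.464 -0.319  0.   ]
tin 0.56 [310.2 156.5] [ 0.758 -0.001  0.   ]
scene cam [1.267 0.129 0.79 ]
heel 0.83 [355.4 229.4] [0.585 0.094 0.   ]
cabinet 0.62 [444.9 236.9] [0.576 0.298 0.   ]
sill_end 0.76 [461.6 237. ] [ 0.569  0.336 -0.001]
sill_end 0.45 [416.5 189.7] [ 0.428  0.232 -0.001]
wing_left 0.93 [414.6 191. ] [0.468 0.224 0.031]
wing_right 0.79 [418.6 262.9] [0.683 0.236 0.031]
last 0.91 [194.4 239.7] [ 0.674 -0.267 -0.   ]
outsole 0.96 [200.6 172.1] [ 0.45  -0.334  0.   ]
tin 0.65 [304.1 286.9] [0.759 0.005 0.   ]
tin 0.33 [353.4 227.2] [ 0.579  0.088 -0.   ]
```

```bash
python3 - <<'E'
import cv2,numpy as np
a=cv2.resize(cv2.imread("pics/top0.png")[130:310,150:350],None,fx=3,fy=3,interpolation=cv2.INTER_CUBIC)
cv2.imwrite("pics/topc.png",a)
E
python3 - <<'E'
from h import *
np.set_printoptions(precision=3,suppress=True)
for c in ["top","scene"]:
    f=grab_frame(c)
    for k in regions_of(c,"heel")[:2]: 
        m=k["pixels"].astype(np.uint8);print(c,k["p"],k["bbox"],m.sum())
        cs=max(cv2.findContours(m,0,1)[0],key=cv2.contourArea)
        print(cv2.minAreaRect(cs))
        print(np.array([ray(f,p,.032)[:2] for p in cv2.approxPolyDP(cs,1.2,True)[:,0]]).tolist())
E
```

```text
top 0.95 [268.6, 202.5, 297.3, 228.0] 529
((278.6000061035156, 215.7000274658203), (24.149534225463867, 24.59674835205078), 63.43495178222656)
[[0.6275966399320738, 0.07098841930831179], [0.6141923849144739, 0.10591566606158785], [0.6007004716117785, 0.11657669974542917], [0.576405737328437, 0.11642410206030417], [0.5574785247431501, 0.09761185836748221], [0.5573262312434261, 0.07356285098837242], [0.5759660443921756, 0.04412096735363248]]
scene 0.67 [336.4, 213.6, 370.6, 244.3] 780
((352.39996337890625, 225.80001831054688), (29.293733596801758, 31.2232608795166), 74.74488067626953)
[[0.5613452556119345, 0.10264607672866041], [0.5586537368934927, 0.0790785578187691], [0.579681093860952, 0.046819365950457714], [0.6154300929622429, 0.05406626985379935], [0.6526064377668233, 0.07677906852806364], [0.6432596306119378, 0.09983578380761549], [0.6291860691657527, 0.11602842160195329], [0.6169732411069145, 0.11932360154280125], [0.5808822114294742, 0.1182983996024708]]
```

View pics/topc.png

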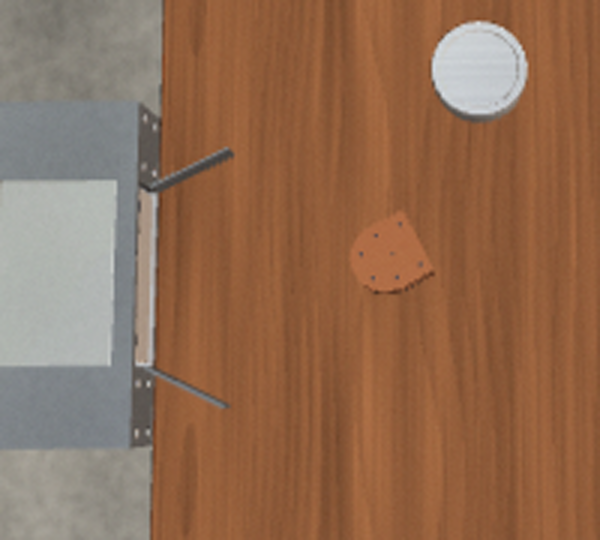

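View pics/scene0.png

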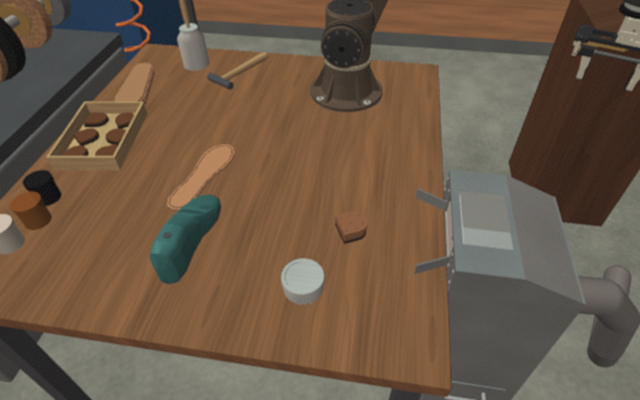

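Top view: the heel is about (0.586, 0.087), yawed about +26°, with its flat-face corners at (285,200) and (294,221) px. The cabinet mouth is about (0.576, 0.299). The way is clear, and the tin, last and outsole are well off it. I'll tilt the fingers 45° forward to pass under the lintel.

```bash
P="0.2 35.3 -64.7 0 0 0 -69.4"; python3 -m inch '0.2 3 -5.5 0 0 0 -6; 0.2 6 -11 0 0 0 -12; 0.2 9 -16.5 0 0 0 -18; 0.2 12 -22 0 0 0 -24; 0.2 15 -27.5 0 0 0 -30; 0.2 18 -33 0 0 0 -36; 0.2 21 -38.5 0 0 0 -42; 0.2 24 -44 0 0 0 -48; 0.2 27 -49.5 0 0 0 -54; 0.2 30 -55 0 0 0 -60; 0.2 33 -60.5 0 0 0 -66; 0.2 35.3 -64.7 0 0 0 -69.4'
```

```text
t: 2.6
eef_pos: [0.5909, -0.0173, 0.2267]
ee_rot: [-3.142, 0.0, 3.139]
force: [0.2, -0.0, 0.1]
width: 0.0175
```

```bash
python3 -m inch '0.2 0 0 -1 9 0 0; 0.2 0 0 -3 18 0 0; 0.2 0 0 -5 27 0 0; 0.2 0 0 -7 36 0 0; 0.2 0 0 -9 45 0 0; 0.2 0 0 -12 45 0 0; 0.2 0 0 -14 45 0 0; 0.2 0 0 -14 45 0 0'; python3 - <<'E'
from h import *
f=grab_frame("scene");save(f,"s1");print(telemetry.get_state()["q"])
g=grab_frame("wrist");save(g,"w1")
a=cv2.imread("pics/s1.png")[80:330,150:550];b=cv2.imread("pics/w1.png")
cv2.imwrite("pics/c1.png",np.vstack([cv2.resize(a,(480,300)),cv2.resize(b,(480,300))]))
E
```

```text
t: 3.6
eef_pos: [0.5902, -0.0168, 0.0855]
ee_rot: [2.356, -0.004, 3.14]
force: [0.2, -0.1, 0.4]
width: 0.018
[-0.23884857  0.55273491  0.00599562 -0.78193834 -1.34448131  0.54930848]
```

View pics/c1.png

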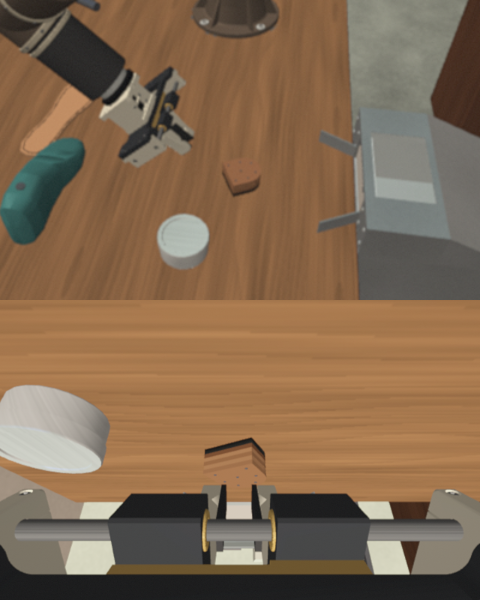

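The tool is tilted 45° behind the heel. The heel is at wrist crop (235,460), in line with the fingers at column 240, and the last and tin are clear. Next I go down and start pushing.

```bash
python3 -m inch '0.2 0 0 -3 0 0 0; 0.2 0 0 -5 0 0 0; 0.2 0 0 -6.4 0 0 0; 0.2 0 0 -7 0 0 0; 0.2 0 0 -7 0 0 0' && python3 -m inch '0.2 0 1 0 0 0 0; 0.2 0 2 0 0 0 0; 0.2 0 3 0 0 0 0; 0.2 0 3.6 0 0 0 0; 0.2 0 4.2 0 0 0 0; 0.2 0 4.8 0 0 0 0; 0.2 0 5.4 0 0 0 0; 0.2 0 6 0 0 0 0; 0.2 0 6.6 0 0 0 0; 0.2 0 7.2 0 0 0 0; 0.2 0 7.8 0 0 0 0; 0.2 0 8.4 0 0 0 0'; python3 - <<'E'
from h import *
f=grab_frame("scene");save(f,"s2")
cv2.imwrite("pics/c2.png",cv2.resize(cv2.imread("pics/s2.png")[120:320,230:550],(640,400)))
for k in pinpoint("scene","heel")[:1]:print(k,ray(f,k["location"],0))
E
```

```text
t: 4.32
eef_pos: [0.5914, -0.0168, 0.0177]
ee_rot: [2.357, -0.001, 3.141]
force: [0.1, -0.2, 0.3]
width: 0.0177
t: 5.82
eef_pos: [0.5914, 0.0675, 0.0177]
ee_rot: [2.357, -0.001, 3.141]
force: [-0.3, -0.7, 0.5]
width: 0.0176
{'location': [364.9, 235.8], 'p': 0.87} [ 6.01303469e-01  1.17462798e-01 -1.11022302e-16]
```

View pics/c2.png

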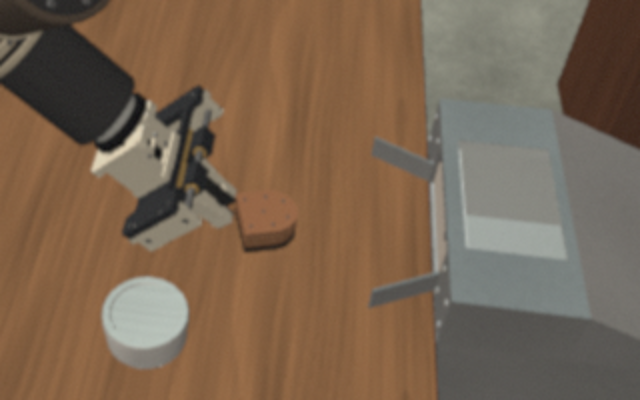

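The heel is now square to the pusher (crop (265,215)), with its round end towards the mouth and about 25 mm of room on the tighter side. I keep pushing.

```bash
python3 -m inch '0.2 0 0.6 -0.2 0 0 0; 0.2 0 1.2 -0.2 0 0 0; 0.2 0 1.8 -0.2 0 0 0; 0.2 0 2.4 -0.2 0 0 0; 0.2 0 3 -0.2 0 0 0; 0.2 0 3.6 -0.2 0 0 0; 0.2 0 4.2 -0.2 0 0 0; 0.2 0 4.8 -0.2 0 0 0; 0.2 0 5.4 -0.2 0 0 0; 0.2 0 6 -0.2 0 0 0; 0.2 0 6.6 -0.2 0 0 0; 0.2 0 7.2 -0.2 0 0 0' && python3 -m inch '0.2 0 0.6 0 0 0 0; 0.2 0 1.2 0 0 0 0; 0.2 0 1.8 0 0 0 0; 0.2 0 2.4 0 0 0 0; 0.2 0 3 0 0 0 0; 0.2 0 3.6 0 0 0 0; 0.2 0 4.2 0 0 0 0; 0.2 0 4.8 0 0 0 0; 0.2 0 5.4 0 0 0 0; 0.2 0 6 0 0 0 0; 0.2 0 6.6 0 0 0 0; 0.2 0 7.2 0 0 0 0'; python3 - <<'E'
from h import *
f=grab_frame("scene");save(f,"s3")
cv2.imwrite("pics/c3.png",cv2.resize(cv2.imread("pics/s3.png")[120:320,270:590],(640,400)))
for k in pinpoint("scene","heel")[:1]:print(k,ray(f,k["location"],0))
E
```

```text
t: 7.42
eef_pos: [0.5914, 0.1404, 0.0158]
ee_rot: [2.357, -0.0, 3.141]
force: [-0.0, -0.9, 0.2]
width: 0.0177
t: 8.93
eef_pos: [0.5914, 0.2128, 0.0158]
ee_rot: [2.357, -0.0, 3.141]
force: [0.4, -0.6, -0.2]
width: 0.0173
{'location': [427.2, 246.6], 'p': 0.96} [0.61082362 0.25843653 0.        ]
```

View pics/c3.png

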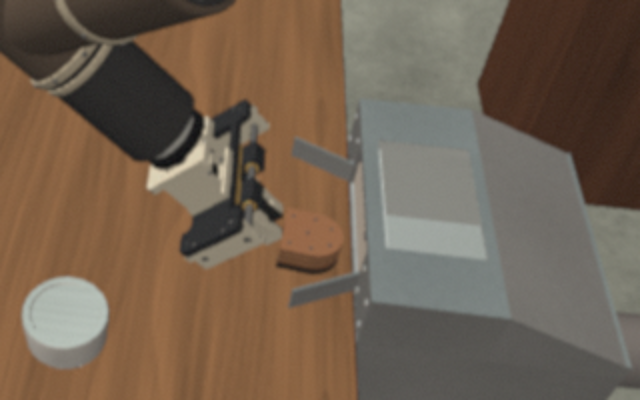

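The heel has drifted about 2 cm to +x of the finger centre. I back off, re-centre behind it, and push on with a slight -x lean to bring it back towards mid-mouth.

```bash
python3 -m inch '0.2 0 -1 0.2 0 0 0; 0.2 1 -1 0.2 0 0 0; 0.2 2 -1 0.2 0 0 0; 0.2 2 -0.4 0.2 0 0 0; 0.2 2 0.1 0.2 0 0 0; 0.2 1.9 0.6 0.2 0 0 0; 0.2 1.8 1.1 0.2 0 0 0; 0.2 1.7 1.6 0.2 0 0 0; 0.2 1.6 2.1 0.2 0 0 0; 0.2 1.5 2.6 0.2 0 0 0; 0.2 1.4 3.1 0.2 0 0 0; 0.2 1.3 3.6 0.2 0 0 0' ; python3 - <<'E'
from h import *
f=grab_frame("scene");save(f,"s4")
g=grab_frame("top");save(g,"t4")
cv2.imwrite("pics/c4.png",np.vstack([cv2.resize(cv2.imread("pics/s4.png")[150:290,350:550],(420,294)),cv2.resize(cv2.imread("pics/t4.png")[150:290,150:350],(420,294))]))
for k in pinpoint("scene","heel")[:1]:print(k,ray(f,k["location"],0))
E
```

```text
t: 10.52
eef_pos: [0.6042, 0.2495, 0.0179]
ee_rot: [2.356, -0.001, -3.141]
force: [0.1, -1.5, -0.7]
width: 0.0174
{'location': [445.0, 244.2], 'p': 0.57} [0.59756201 0.29800781 0.        ]
```

View pics/c4.png

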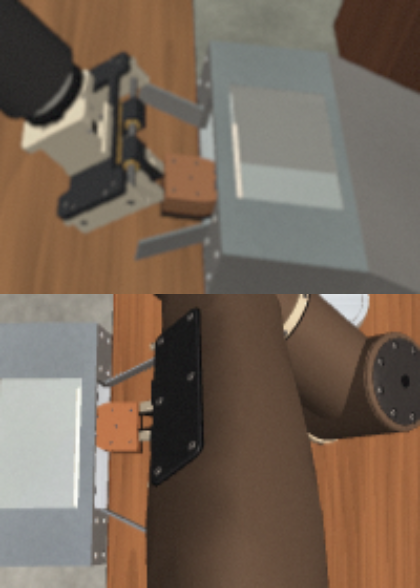

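The heel's round end is under the hood at top crop (100,428), square and inside the mouth, and the flap is lifting. I push on in, slowing towards the sill end.

```bash
python3 -m inch '0.2 -0.1 0.5 0 0 0 0; 0.2 -0.2 1 0 0 0 0; 0.2 -0.2 1.5 0 0 0 0; 0.2 -0.3 2 0 0 0 0; 0.2 -0.3 2.5 0 0 0 0; 0.2 -0.4 3 0 0 0 0; 0.2 -0.4 3.4 0 0 0 0; 0.2 -0.4 3.8 0 0 0 0; 0.2 -0.4 4.2 0 0 0 0; 0.2 -0.4 4.5 0 0 0 0; 0.2 -0.4 4.8 0 0 0 0; 0.2 -0.4 5 0 0 0 0' ; python3 -m inch '0.2 0 0.2 0 0 0 0; 0.2 0 0.4 0 0 0 0; 0.2 0 0.6 0 0 0 0; 0.2 0 0.8 0 0 0 0; 0.2 0 1 0 0 0 0; 0.2 0 1.2 0 0 0 0'; python3 - <<'E'
from h import *
f=grab_frame("scene");save(f,"s5")
g=grab_frame("top");save(g,"t5")
cv2.imwrite("pics/c5.png",np.vstack([cv2.resize(cv2.imread("pics/s5.png")[150:290,350:550],(420,294)),cv2.resize(cv2.imread("pics/t5.png")[150:290,150:350],(420,294))]))
for c in ["scene","top"]:print([k["p"] for k in regions_of(c,"heel")],[k["p"] for k in pinpoint(c,"heel")])
E
```

```text
t: 12.18
eef_pos: [0.6001, 0.2997, 0.0181]
ee_rot: [2.356, -0.0, -3.141]
force: [-1.0, -1.3, 0.7]
width: 0.0177
t: 12.92
eef_pos: [0.5999, 0.3121, 0.0179]
ee_rot: [2.356, -0.001, -3.141]
force: [-0.1, -1.2, -0.1]
width: 0.0175
[] []
[0.42] []
```

View pics/c5.png

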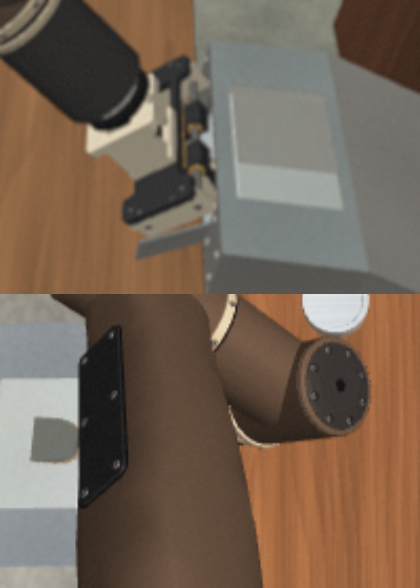

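Through the window (top crop (55,440)) the heel shows smaller, turned over with its dark tread up, so it has tipped and dropped inside. Now I draw the fingers straight back out.

```bash
python3 -m inch '0.2 0 -0.6 0 0 0 0; 0.2 0 -1.2 0 0 0 0; 0.2 0 -1.8 0 0 0 0; 0.2 0 -2.4 0 0 0 0; 0.2 0 -3 0 0 0 0; 0.2 0 -4 0 0 0 0; 0.2 0 -5.5 0 0 0 0; 0.2 0 -7.5 0 0 0 0; 0.2 0 -10 0 0 0 0; 0.2 0 -13 0.5 0 0 0; 0.2 0 -16 2 0 0 0; 0.2 0 -19 4 0 0 0' ; python3 -m inch '0.2 0 -2 3 0 0 0; 0.2 0 -5 6 0 0 0; 0.2 0 -8 9 0 0 0; 0.2 0 -10 12 0 0 0; 0.2 0 -10 12 0 0 0; 0.2 0 -10 12 0 0 0; 0.2 0 -10 12 0 0 0'; python3 - <<'E'
from h import *
f=grab_frame("scene");save(f,"s6")
g=grab_frame("top");save(g,"t6")
cv2.imwrite("pics/c6.png",np.vstack([cv2.resize(cv2.imread("pics/s6.png"),(480,300)),cv2.resize(cv2.imread("pics/t6.png")[150:290,150:374],(480,300))]))
for c,F in [("scene",f),("top",g)]:
    print(c,[k["p"] for k in regions_of(c,"heel")])
    for n in ["heel","last","outsole","tin"]:
        for k in pinpoint(c,n)[:1]:print(n,k["p"],ray(F,k["location"],0)[:2])
E
```

```text
t: 14.72
eef_pos: [0.5995, 0.1195, 0.0578]
ee_rot: [2.356, -0.002, -3.142]
force: [1.6, -0.1, -0.4]
width: 0.0175
t: 15.6
eef_pos: [0.5989, 0.0197, 0.1769]
ee_rot: [2.356, -0.004, -3.141]
force: [-0.4, 0.1, -0.9]
width: 0.0178
scene []
heel 0.59 [ 0.68073718 -0.2676816 ]
last 0.9 [ 0.6923859 -0.2651753]
outsole 0.7 [ 0.45494003 -0.33474301]
tin 0.61 [0.76148258 0.00955774]
top []
heel 0.35 [0.68930877 0.24032975]
outsole 0.76 [ 0.46474602 -0.32524886]
tin 0.8 [ 0.7552365  -0.00222759]
```

View pics/c6.png

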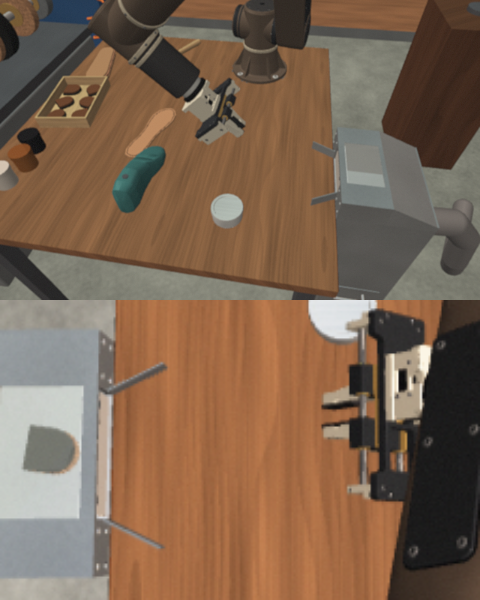

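The bench is clear, the heel lies inside under the window (bottom crop (50,450)), and the bystanders look unmoved. One numeric check that the flap strip matches the start, then I hand in.

```bash
python3 - <<'E'
from h import *
n=grab_frame("top")["pixels"].astype(int);m=grab_frame("scene")["pixels"].astype(int)
a=cv2.imread("pics/top0.png")[:,:,::-1].astype(int);b=cv2.imread("pics/scene0.png")[:,:,::-1].astype(int);c=cv2.imread("pics/t4.png")[:,:,::-1].astype(int);o=cv2.imread("pics/t6.png")[:,:,::-1].astype(int)
S=np.s_[192:252,194:204]
print("mouth vs start",abs(n-a)[S].mean(),"noise(bench)",abs(n-a)[190:250,225:240].mean(),"flap-open ref",abs(c-a)[S].mean())
W=np.s_[190:252,150:188]
print("window vs t6",abs(n-o)[W].mean())
print("scene mouth",abs(m-b)[195:265,438:452].mean())
d=abs(m-b).mean(2)
for nm,(x0,y0,x1,y1) in dict(last=(150,190,225,285),tin=(278,255,328,305),outsole=(165,142,240,210)).items(): print(nm,d[y0:y1,x0:x1].mean(),(d[y0:y1,x0:x1]>40).sum())
E
```

```text
mouth vs start 20.295555555555556 noise(bench) 16.32962962962963 flap-open ref 31.827222222222222
window vs t6 1.1873231465761178
scene mouth 3.603401360544218
last 3.038970760233918 0
tin 4.577866666666666 0
outsole 3.593529411764706 0
```

```bash
python3 -c "
from station import arm
print(arm.job_done())"
```

```text
the job is handed in; nothing more can be done
None
```

The heel is off the bench and inside the scrap cabinet, and I have handed the job in. It took about 16 s of the 58 s allowed.

I pushed it along the bench with the fingers tilted 45° forward so they could pass under the lintel. Partway along, the heel had drifted about 2 cm to one side, so I backed off once and re-centred behind it. It then went in under the flap and dropped, and I drew the fingers straight back out.

- **Heel:** the top camera shows it lying still inside, turned over with its dark tread up. The networks found no heel region on the bench. They still gave two heel points (0.59 and 0.35), but those fell on the last and on a guide wing, so I took them as false.
- **Flap:** in the scene camera the mouth looks as it did at the start, within picture noise, so I judge the flap shut. The same check in the top camera proved little: the mouth differed by 20 from the start, but the plain bench also differed by 16. I did not measure the flap angle itself.
- **Last, outsole and tin:** none of them changed in the scene camera.
- **Forces:** tool force read 1.6 N or less at the end of every move.

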